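Pile two slide trays and slide the pile under the drying shield

TASK

Set the slide tray that stands off to one side squarely on top of the slide tray in front of the clear drying shield, edges flush, without dropping it. Then slide the pile along the bench, never lifting the lower tray, in under the shield until it lies squarely on the dark plate, wholly on it, with the two trays still flush. Keep the trays level, do not knock the shield, and leave everything else on the bench where it is.

Things in the scene. Friction and masses are not known exactly. Their poses are not given: they have to be found in the camera images.
- lower_tray: Loose aluminium slide tray, a flat open-topped box with glass slides in it, 60 mm along its x, 170 mm along its y, 26 mm high, rim 3 mm thick, 0.25 kg. It stands on the bench in front of the shield (robot's side), roughly square to it. Origin: centre of the underside. z up.
- upper_tray: Loose slide tray, identical to the other (60 x 170 x 26 mm, origin at the centre of the underside, long side along its y). It stands on the bench away to the left or right, long side pointing roughly away from the robot. It goes on top of the lower tray; flush, its origin is 26 mm above the lower tray's origin.
- shield: Fixed drying shield: level clear acrylic sheet, 160 mm deep (x -50 to +110 mm) by 340 mm wide, underside 130 mm above the bench, with an aluminium strip along its front edge, on four thin posts (12 mm; feet 26 mm) at x -35 and +95 mm, y +-155 mm. Its open front faces the robot (-x of its frame). Origin on the bench, at the centre of the dark plate under it.
- spot (a point): Centre of the dark plate, a thin dark steel rectangle flush in the bench under the shield, 84 mm along x, 200 mm along y; axes as the shield (x points inwards, away from the robot). A tray squarely in its middle has its near face 20 mm inside the shield's front edge, so the gripper must lean there, fingers reaching forward under the sheet.
- dish: Bystander: open glass staining dish, 90 x 75 x 65 mm, on the other side of the bench from the upper tray. Origin: centre of the underside.
- jar: Bystander: brown glass jar, 72 mm across, 100 mm high. Origin: centre of the underside.
- spray: Bystander: white spray bottle, 72 mm across, 202 mm high. Origin: centre of the underside.
- timer: Bystander: flat white timer, 50 x 70 x 22 mm. Origin: centre of the underside.
- pen: Bystander: white marker pen with a black cap, 145 mm long, 14 mm thick, lying on the bench along its own x. Origin on its underside, 70 mm from the plain end.
- cassettes: Bystander: small pile of white tissue cassettes, 40 x 28 x 24 mm. Origin: centre of the underside.
Things that resemble listed ones, but are neither listed nor needed, are in the scene too. Leave any yellow look-alike of the upper_tray alone.

How it is judged (in metres and radians):
On the way:
1. the side tray rests flush on the lower tray, let go, while the lower tray is still out in front of the shield (x of upper_tray in the frame of lower_tray between -0.01 and 0.01 m and y of upper_tray in the frame of lower_tray between -0.01 and 0.01 m and z of upper_tray in the frame of lower_tray between 0.022 and 0.03 m and angle between the x axis of upper_tray and the x axis of lower_tray, either way round below 0.08 rad and angle between each of upper_tray, lower_tray's own z axis and vertical below 0.08 rad and x of lower_tray in the frame of spot below -0.1 m and contact force between the fingers and upper_tray below 0.2 N and linear speed of upper_tray below 0.02 m/s), for 0.2 s.
At the end, for the whole second after the job is handed in: Both trays are at rest and level under the shield: the lower tray on the bench, its centre within 14 mm (inwards/outwards) and 18 mm (sideways) of the centre of the dark plate and square to it within 0.12 rad; the other tray on top of it, within 10 mm each way and 0.08 rad of flush (x of upper_tray in the frame of lower_tray between -0.01 and 0.01 m and y of upper_tray in the frame of lower_tray between -0.01 and 0.01 m and z of upper_tray in the frame of lower_tray between 0.022 and 0.03 m and angle between the x axis of upper_tray and the x axis of lower_tray, either way round below 0.08 rad and angle between each of upper_tray, lower_tray's own z axis and vertical below 0.08 rad and x of lower_tray in the frame of spot between -0.014 and 0.014 m and y of lower_tray in the frame of spot between -0.018 and 0.018 m and angle between the x axis of lower_tray and the x axis of spot, either way round below 0.12 rad and height (world z) of lower_tray between -0.004 and 0.006 m and linear speed of each of lower_tray, upper_tray below 0.01 m/s); the robot touches nothing.
It fails at once if the lower tray is lifted off the bench (height (world z) of lower_tray above 0.012 m).
It fails at once if the upper tray is dropped (in the air and not held) (height (world z) of upper_tray above 0.04 m and contact force between the fingers and upper_tray below 0.05 N).
It fails at once if a tray is tipped (angle between any of upper_tray, lower_tray's own z axis and vertical above 0.4 rad).
It fails at once if the shield is knocked (more than 15 N) (contact force between shield and anything else above 15 N).
It fails at once if another thing on the bench is moved by more than 30 mm (distance of any of dish, jar, spray, timer, pen, cassettes from where it was at the start of the episode above 0.03 m).
It also fails if it takes over 70 s, if anything falls off the work surface, if the arm or the gripper's body presses on something with over 40 N, if the wrist force passes 120 N, or if a joint passes its speed limit or range.

ROBOT

A 6-joint arm with a two-finger parallel gripper is mounted at the origin on the work surface. World frame = base frame: x ahead of the robot, y to its left, z up, the work surface at z = 0. Lengths are in mm, angles in rad, forces in N, time in s.
With the tool pointing down it reaches from about 400 to 825 mm from the base axis. Payload 7 kg.
Tool frame: the origin (TCP) lies at the very end of the fingers, on their centre line; the grasp point (between the pads) lies 19 mm behind it; z points along the fingers, y is the line along which they close (so a half turn about z gives the same grasp; the last joint's range is limited). The gripper opens to 88 mm and grips with 3 to 60 N. Pads are 19 mm wide; open, the fingers measure 130 mm over their backs; the gripper's body (78 mm by 193 mm) begins 47 mm behind the grasp point.
Start: joints at [-0.897, 0.359, 0.012, 0, -1.224, -0.288], TCP at [253.975, -625.373, 226.561] pointing down, gripper open.
Joint ranges: [-3.07, 3.07], [-1.43, 2.12], [-1.02, 1.25], [-3.03, 1.67], [-3.05, -0], [-3.03, 3.03]. Speed limits (rad/s): [2.39, 2.39, 3.01, 3.14, 3.14, 3.14].

INTERFACE

Orientations are given as a unit quaternion [x, y, z, w].
In Python, from plant import bot gives the robot as it stands. Calls block until the motion is done:
- bot.move_ptp(position, orientation): joint-space move of the TCP to a pose.
- bot.line_to(position, velocity=150, ori=None): straight line of the TCP; ori=None keeps the orientation; velocity is the mean speed in mm/s.
- bot.move_joints(angles): joint-space move.
- bot.move_gripper(opening, force=None): finger opening in mm; force is the grip in N (None keeps the last); returns when the fingers have stopped.
- bot.pause(seconds).
- bot.solve_ik(position, orientation): joint angles nearest the present ones, or None.
- bot.read_state(): the state.
- bot.camera(name): name is "scene" or "side" or "wrist"; returns the picture (420x560x3 uint8, red, green, blue); there is no depth.
- bot.get_calibration(name): a dict with "fx", "fy", "cx", "cy" (pixels), "view" (4x4, takes a point from world to camera coordinates); the wrist camera has in their place "T_tool_cam" (4x4, takes a point from camera to tool coordinates, whose origin is the TCP and whose axes are the flange's). Camera axes: x right, y up, looking along -z (the intrinsics and any distortion apply to the point x, -y, -z); pixel columns grow to the right and rows downward; lengths in mm; the calibration is good to about 2 mm. A picture is of the moment at which its call begins: read the wrist's pose just before it. get_calibration takes no time and is no camera call.
A pose or a line that the arm cannot do raises bot.Unreachable and nothing moves.
- bot.close_job(): hands the job in; it is judged then, once.
The state is a dict: "t": time; "joint_pos": joint angles; "qvel": joint speeds; "tau": joint torques, N m; "tcp_pos": TCP position; "eef_rot": TCP orientation; "contact_force": force on the tool from outside, world axes, zero at the start; "moment": the same for the moment, N m; "width": finger opening in mm; "finger_force": force on a finger pad.
Only numpy, scipy, OpenCV 4.12 (cv2) and the standard library are available. Lean on these libraries where they do the work, as an engineer would, in place of code of your own. Each camera call takes 0.05 s, during which the arm holds its last target. There are 200 camera calls.

## Working session

There is one attempt and no reset: what is moved stays moved. The work goes in short steps, each a Python script; the robot and the scene stay as the last script left them, time stands still between calls to the robot, and variables do not carry over. Pictures are saved under pics/ and viewed, at most 10 in all, crops included, and the job is handed in when it is done.

```bash
ls; mkdir -p pics
python3 - <<'E'
from plant import bot
import cv2
for n in ("scene","side"):
    cv2.imwrite(f"pics/{n}0.png",cv2.resize(bot.camera(n)[:,:,::-1],(800,600),interpolation=cv2.INTER_CUBIC))
    print(n,bot.get_calibration(n))
print(bot.get_calibration("wrist")); print(bot.read_state())
E
```

```text
pics
scene {'fx': 384.39711992581795, 'fy': 384.39711992581795, 'cx': 280.90544964253917, 'cy': 214.6725621016769, 'view': array([[ 4.92435542e-01,  8.70257290e-01, -1.26287416e-02,
        -2.82615570e+02],
       [-7.09779849e-01,  4.09942248e-01,  5.72852441e-01,
         3.13826122e+02],
       [ 5.03706068e-01, -2.73129276e-01,  8.19561221e-01,
        -1.32920012e+03],
       [ 0.00000000e+00,  0.00000000e+00,  0.00000000e+00,
         1.00000000e+00]])}
side {'fx': 430.41094710822364, 'fy': 430.41094710822364, 'cx': 271.32932705100524, 'cy': 210.9098982209717, 'view': array([[-6.69618503e-01, -7.42628739e-01,  1.06590711e-02,
         3.81847082e+02],
       [ 4.19595868e-01, -3.66424236e-01,  8.30465284e-01,
        -2.17633607e+02],
       [-6.12821644e-01,  5.60567423e-01,  5.56968399e-01,
        -7.79263585e+02],
       [ 0.00000000e+00,  0.00000000e+00,  0.00000000e+00,
         1.00000000e+00]])}
{'fx': 320.1879367621349, 'fy': 320.1879367621349, 'cx': 280.89519391542, 'cy': 212.30106382283319, 'T_tool_cam': array([[ 2.91994639e-04,  9.62141762e-01,  2.72549344e-01,
   
[... 272 characters left out ...]
+00]])}
{'t': 0.1, 'joint_pos': array([-8.96879992e-01,  3.59308171e-01,  1.11676934e-02, -3.00496719e-04,
       -1.22410690e+00, -2.88100184e-01]), 'qvel': array([ 0.00088507,  0.00101557,  0.00251457,  0.00229589, -0.00177283,
       -0.00122825]), 'tau': array([-3.74968498e-03, -5.84162593e+01,  2.93749684e+01,  7.01567933e+00,
        1.00939261e-02, -7.99362624e-05]), 'tcp_pos': array([ 253.82429903, -624.99276437,  225.72990812]), 'eef_rot': array([-1.91663576e-01,  9.81460405e-01,  7.08562664e-04, -2.10439937e-04]), 'contact_force': array([-0.18313371,  0.45771123,  0.26397838]), 'moment': array([-0.00837315,  0.0250081 , -0.02646491]), 'finger_force': 0.0, 'width': 88.1170346764535}
```

View pics/scene0.png

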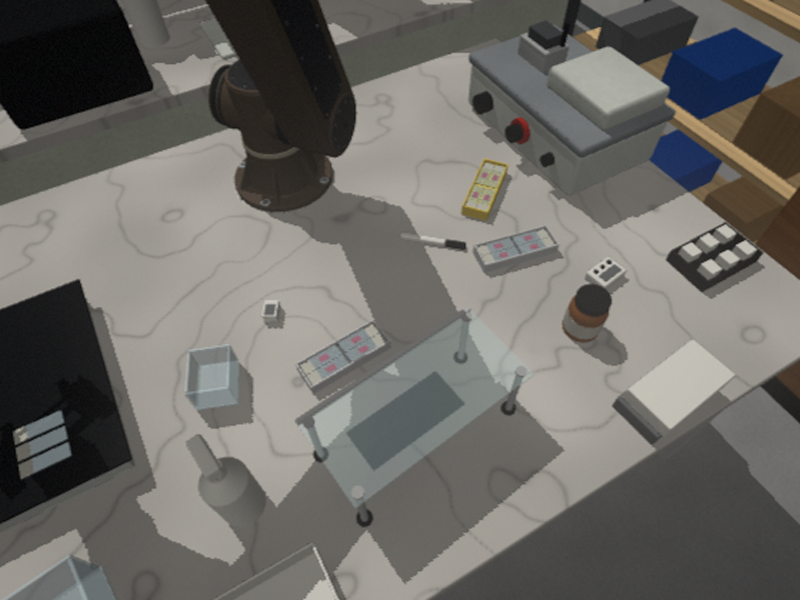

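View pics/side0.png

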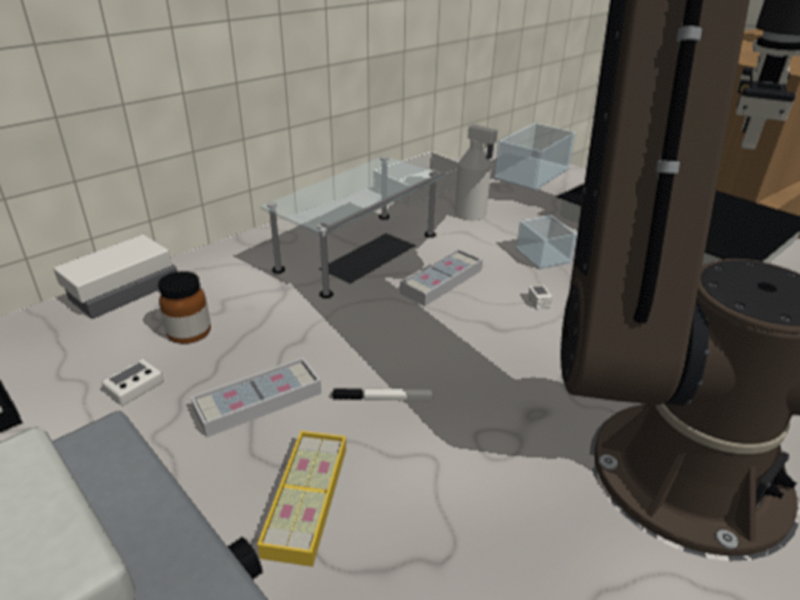

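The scene view shows the grey lower tray at (343,356) in front of the shield. Two trays lie to the left side: grey at (516,250) and yellow at (485,190). The grey one fits `upper_tray`; the yellow is the look-alike. The plate is at about (405,420). I'll confirm in an enlarged crop.

Run:
```python
import cv2
from plant import bot
a=bot.camera("scene")[:,:,::-1]; cv2.imwrite("pics/raw_scene.png",a)
cv2.imwrite("pics/c1.png",cv2.resize(a[150:340,200:400],None,fx=3.15*1.0,fy=3.15,interpolation=cv2.INTER_CUBIC)[:598])
b=bot.camera("side")[:,:,::-1]; cv2.imwrite("pics/raw_side.png",b)
cv2.imwrite("pics/c2.png",cv2.resize(b[100:310,125:345],(660,630),interpolation=cv2.INTER_CUBIC)[:600])
```

```text
(no output)
```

View pics/c1.png

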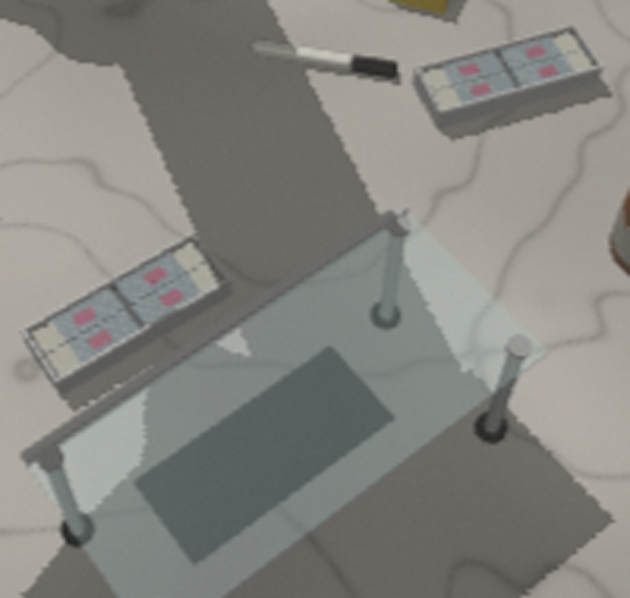

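View pics/c2.png

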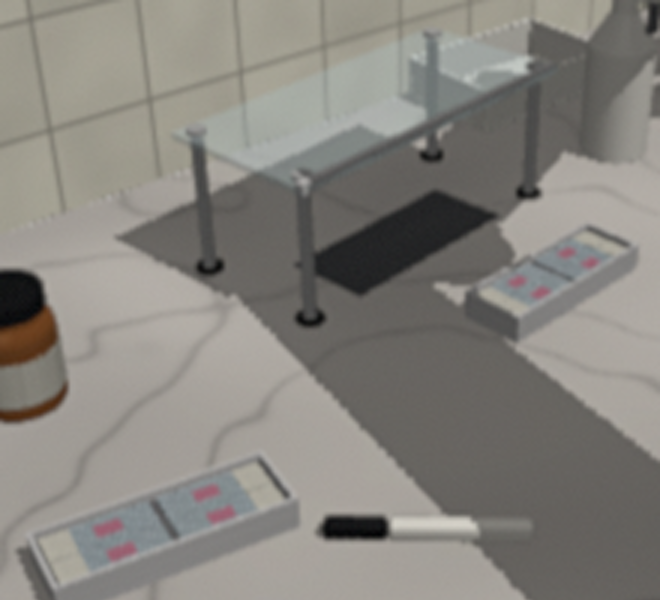

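The crops confirm it. The grey tray's rim corners are at scene crop (415,70), (573,28), (602,66), (440,108), and the yellow one is only clipped at the top. The lower tray and plate corners are readable too. Next I fit known-size rectangles to these corners.

```bash
cat > h.py <<'E'
import numpy as np, cv2
from plant import bot
from scipy.optimize import least_squares
from scipy.spatial.transform import Rotation as R
def view(name):
    c=bot.get_calibration(name)
    if name!="wrist": return c,c["view"]
    s=bot.read_state(); T=np.eye(4); T[:3,:3]=R.from_quat(s["eef_rot"]).as_matrix(); T[:3,3]=s["tcp_pos"]
    return c,np.linalg.inv(T@c["T_tool_cam"])
def proj(c,V,P):
    p=np.c_[P,np.ones(len(P))]@V.T
    return np.c_[c["cx"]+c["fx"]*p[:,0]/-p[:,2], c["cy"]+c["fy"]*p[:,1]/p[:,2]]
def back(c,V,px,z):
    px=np.atleast_2d(px); d=np.c_[(px[:,0]-c["cx"])/c["fx"],-(px[:,1]-c["cy"])/c["fy"],-np.ones(len(px))]@V[:3,:3]
    o=-V[:3,:3].T@V[:3,3]; return o+d*((z-o[2])/d[:,2])[:,None]
def fit(c,V,px,z,lx,ly):
    P=back(c,V,px,z)[:,:2]; e=np.linalg.norm(np.roll(P,-1,0)-P,axis=1)
    (cx,cy),s,_=cv2.minAreaRect(P.astype(np.float32))
    # long axis direction from both long edges
    i=np.argmax(e[:2]+e[2:]); d=(P[(i+1)%4]-P[i])-(P[(i+3)%4]-P[(i+2)%4])
    a=np.arctan2(d[1],d[0])-np.pi/2; a=(a+np.pi/2)%np.pi-np.pi/2
    return np.r_[P.mean(0),a],e.round(1)
E
python3 - <<'E'
from h import *
sc=lambda L:np.array(L,float)/3.15+[200,150]
sd=lambda L:np.array(L,float)/3+[125,100]
c,V=view("scene")
for n,L,z,a,b in (("low",[(25,333),(193,239),(228,285),(60,385)],26,60,170),("up",[(415,70),(573,28),(602,66),(440,109)],26,60,170),("plate",[(135,483),(332,346),(394,418),(196,564)],0,84,200)):
    print("scene",n,*fit(c,V,sc(L),z,a,b))
c,V=view("side")
for n,L,z,a,b in (("low",[(467,293),(592,226),(638,246),(517,318)],26,60,170),("up",[(30,540),(260,458),(298,500),(58,588)],26,60,170),("plate",[(302,266),(435,190),(498,215),(360,294)],0,84,200)):
    print("side",n,*fit(c,V,sd(L),z,a,b))
E
```

```text
scene low [ 5.31168007e+02 -9.70988011e+01  8.40566924e-02] [164.5  56.2 163.   58.3]
scene up [ 4.73709895e+02  3.36366360e+02 -1.98446615e-01] [167.6  53.7 167.7  52.3]
scene plate [ 6.88165134e+02 -5.34329117e+01  1.32368410e-01] [199.8  81.7 197.3  81.6]
side low [ 5.19803250e+02 -9.25461481e+01  6.45483926e-02] [168.   52.7 167.5  55.9]
side up [ 4.66691931e+02  3.38791312e+02 -1.91203909e-01] [164.3  54.1 165.5  51.9]
side plate [ 6.83587148e+02 -5.44331633e+01  1.43660029e-01] [195.1  80.7 196.   73.1]
```

The two views agree on position to 4-12 mm, so I'll refine with the wrist camera from above both trays.

```bash
cat >> h.py <<'E'
def down(a,flip=False):   # tool y along world angle a, pointing down
    y=np.array([np.cos(a),np.sin(a),0])*(-1 if flip else 1); z=np.array([0,0,-1.])
    return R.from_matrix(np.c_[np.cross(y,z),y,z]).as_quat()
def best(p,a):
    c=[]
    for f in (0,1):
        q=bot.solve_ik(p,down(a,f))
        if q is not None: c.append((abs(q[5]),f))
    return down(a,min(c)[1])
E
python3 - <<'E'
from h import *
import pickle
d={}
for n,p,a in (("low",(525,-95,210),.075),("up",(470,337,170),-.195)):
    o=best(p,a); bot.move_ptp(p,o); bot.pause(.3)
    cv=view("wrist"); im=bot.camera("wrist")[:,:,::-1]; cv2.imwrite(f"pics/w_{n}.png",cv2.resize(im,(800,600),interpolation=cv2.INTER_CUBIC)); d[n]=cv
    print(n,bot.read_state()["joint_pos"].round(2),bot.read_state()["t"], o.round(3))
pickle.dump(d,open("w.pkl","wb"))
E
```

```text
low [ 0.19  0.14 -0.32  0.   -1.11 -0.11] 2.6833 [ 0.733 -0.68   0.    -0.   ]
up [ 0.96  0.24 -0.29 -0.   -1.04 -1.15] 4.6417 [-0.635  0.773  0.     0.   ]
```

View pics/w_low.png

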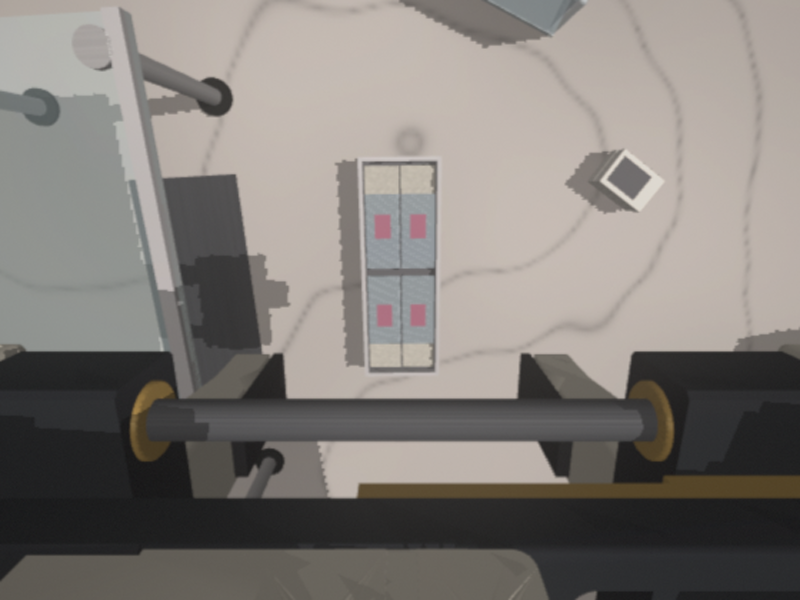

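View pics/w_up.png

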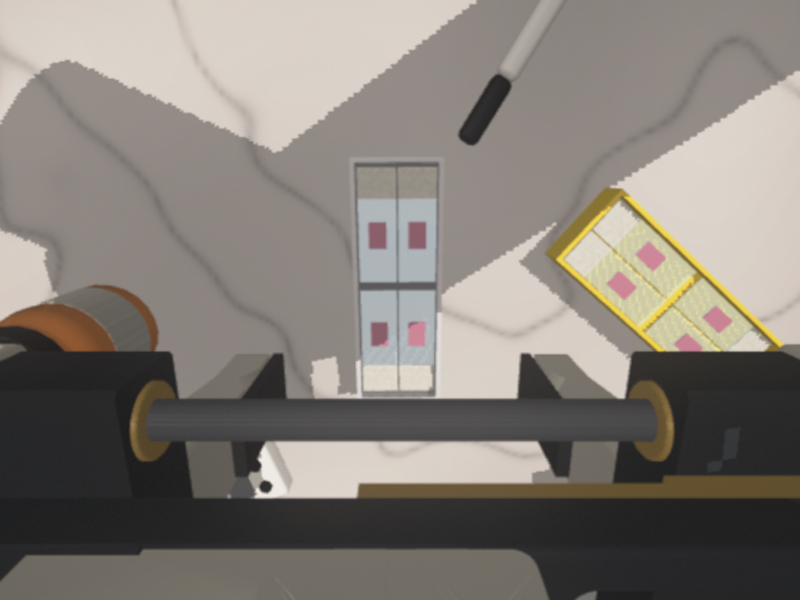

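Wrist views. Low: rim corners (359,158), (441,158), (438,374), (368,373), front post feet (215,97) and (270,460), plate corner (236,175). Up: grey tray rim corners (351,158), (443,158), (437,396), (359,396), with the yellow tray to its right and the jar to its left. I'll compute poses and gripper clearance to the jar.

Run:
```python
from h import *
import pickle
d=pickle.load(open("w.pkl","rb")); f=lambda L:np.array(L,float)*.7
up,e=fit(*d["up"],f([(351,158),(443,158),(437,396),(359,396)]),26,60,170); print("up",up,e)
lo,e=fit(*d["low"],f([(359,158),(441,158),(438,374),(367,373)]),26,60,170); print("low",lo,e)
F=back(*d["low"],f([(215,97),(270,460)]),3)[:,:2]; v=F[1]-F[0]; a=np.arctan2(v[1],v[0])-np.pi/2
sp=F.mean(0)+35*np.array([np.cos(a),np.sin(a)]); print("feet",np.linalg.norm(v),"spot",sp,a)
P=back(*d["low"],f([(236,175),(262,375)]),0)[:,:2]; w=P[1]-P[0]; print("plate edge",np.arctan2(w[1],w[0])-np.pi/2)
def rel(p,o): c,s=np.cos(o[2]),np.sin(o[2]); q=np.array(p)-o[:2]; return np.array([c*q[0]+s*q[1],-s*q[0]+c*q[1]])
print("plate corner in spot",rel(P[0],np.r_[sp,a]),"low in spot",rel(lo[:2],np.r_[sp,a]))
S=view("scene"); D=view("side")
j1=back(*S,np.array([[592,297]])*.7,100)[0]; j2=back(*D,np.array([[181,284]])*.7,100)[0]
for j in (j1,j2): print("jar",j,rel(j[:2],up))
# scene-camera feet centres (crop px)
Q=back(*S,np.array([(386,318),(77,530),(491,430)])/3.15+[200,150],3); print("feet scene",Q.round(0)[:,:2].tolist())
ft=Q[:,:2]; m=(ft[0]+ft[1])/2; v=ft[0]-ft[1]; b=np.arctan2(v[1],v[0])-np.pi/2; print("spot scene",m+35*np.array([np.cos(b),np.sin(b)]),b)
```

```text
up [ 4.72869331e+02  3.36000686e+02 -1.93798370e-01] [ 58.  165.4  56.8 165.4]
low [ 5.24996521e+02 -9.59134159e+01  8.59825096e-02] [ 58.5 167.4  57.7 166.6]
feet 307.8202128814014 spot [686.25405679 -55.26073698] 0.1279657691021756
plate edge 0.11112016958623383
plate corner in spot [-41.00485706 -98.2446221 ] low in spot [-165.12698643  -19.7411119 ]
jar [689.57122508 331.22071879 100.        ] [213.56575243  37.04359884]
jar [677.1956508  335.16700485 100.        ] [200.6618459   38.53262823]
feet scene [[636.0, 93.0], [674.0, -213.0], [764.0, 110.0]]
spot scene [689.62567811 -55.62697481] 0.12390084569177184
```

Everything agrees: spot at about (687,-55) with yaw 0.128, and the jar 200 mm clear. Before stacking, I'll drag the lower tray into line with the plate: spot frame (-170, 0), yaw matched.

Run:
```python
from h import *
p=np.array([525,-95.9]); a=.086; sp=np.array([687,-55.3]); b=.128
bot.move_ptp((*p,180),best((*p,180),a))
s=bot.read_state; q0=s()["eef_rot"]
bot.move_gripper(88,force=10)
bot.line_to((*p,5),120); print(s()["tcp_pos"].round(1),s()["contact_force"].round(1))
bot.move_gripper(0,10); print(s()["width"],s()["finger_force"],s()["contact_force"].round(1))
t=sp-170*np.array([np.cos(b),np.sin(b)])
q1=(R.from_euler("z",b-a)*R.from_quat(q0)).as_quat()
bot.line_to((*t,5),40,ori=q1); bot.pause(.2); print(s()["tcp_pos"].round(1),s()["width"],s()["contact_force"].round(1))
bot.move_gripper(88); bot.line_to((*t,180),150)
# fetch upper
u=np.array([472.9,336.]); au=-.194
bot.move_ptp((*u,150),best((*u,150),au))
bot.pause(.2); bot.line_to((*u,6),120); bot.move_gripper(0,20)
print(s()["tcp_pos"].round(1),s()["width"],s()["finger_force"],s()["contact_force"].round(1))
bot.line_to((*u,28),30); bot.line_to((*u,150),120); bot.pause(.2)
print(s()["tcp_pos"].round(1),s()["width"],s()["finger_force"],s()["contact_force"].round(1),s()["t"])
# view from the fixed scene, no motion
v=t; o=best((*v,200),b); print(t,o,q1, bot.solve_ik((*v,150),o))
im=bot.camera("scene")[:,:,::-1]; cv2.imwrite("pics/s2.png",cv2.resize(im[120:330,170:450],(800,600),interpolation=cv2.INTER_CUBIC))
```

```text
[525.5 -95.8   5.6] [-0.3 -0.7  0.4]
59.73753812337431 9.999929666519165 [-0.3  0.2  2.4]
[518.2 -76.3   5.1] 59.85822397177814 [-1.8  6.   5.1]
[473.  336.1   6.2] 59.83692911864622 19.99806672334671 [-0.6 -0.2  1.8]
[472.7 335.7 149.2] 60.132461496342174 19.996933937072754 [-0.1 -0.4 -3.4] 17.4167
[518.39073962 -77.00062935] [ 0.75088307 -0.66043517  0.         -0.        ] [ 7.51038475e-01 -6.60258437e-01  2.18656376e-05 -6.55214738e-05] [ 0.22722155  0.17697637 -0.42614769  0.         -0.96767226 -0.09922155]
```

View pics/s2.png

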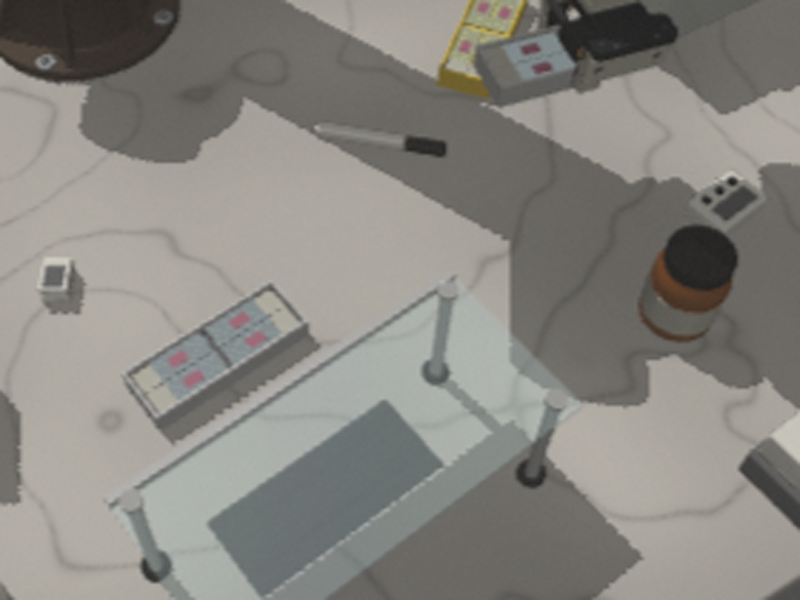

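The upper tray is held level and the lower tray is now parallel to the plate, with its rim at (123,378)–(271,285). Next: place it.

Run:
```python
from h import *
s=bot.read_state
S=view("scene"); print("low scene",*fit(*S,np.array([(123,378),(271,285),(308,328),(158,420)])/np.array([800/280,600/210])+[170,120],26,60,170))
t=np.array([518.3,-76.7]); b=.128
bot.line_to((472.9,336,200),120)
o=best((*t,200),b); bot.line_to((*t,200),200,ori=o); bot.pause(.3)
bot.line_to((*t,45),100); bot.pause(.3); print(s()["tcp_pos"].round(1),s()["contact_force"].round(1))
for z in np.arange(38,31,-1.):
    bot.line_to((*t,z),15); f=s()["contact_force"]; print(z,s()["tcp_pos"].round(1),f.round(1))
    if f[2]>-.5: break
bot.move_gripper(88); bot.pause(.6); print(s()["width"],s()["contact_force"].round(1))
bot.line_to((*t,200),120); bot.pause(.2)
cv=view("wrist"); im=bot.camera("wrist")[:,:,::-1]; import pickle; pickle.dump(cv,open("w2.pkl","wb"))
cv2.imwrite("pics/w3.png",cv2.resize(im[80:290,200:360],(600,788),interpolation=cv2.INTER_CUBIC)[:600])
print(s()["t"])
```

```text
low scene [ 5.23780500e+02 -7.83544169e+01  1.22397526e-01] [167.9  61.1 164.5  56. ]
[518.4 -76.7  45.2] [ 0.7 -0.7 -4. ]
38.0 [518.3 -76.7  37.9] [-0.5  1.1 -3.1]
37.0 [518.3 -76.7  37. ] [-0.6  0.2 -3.6]
36.0 [518.3 -76.7  36. ] [-0.4 -0.  -3.8]
35.0 [518.2 -76.7  34.9] [-0.1 -0.6 -2.6]
34.0 [518.2 -76.7  33.9] [ 0.4 -0.3 -2.8]
33.0 [518.3 -76.7  32.9] [-0.5 -0.3 -2.7]
32.0 [518.5 -76.7  32.2] [0.4 0.6 0.3]
87.74929888680956 [-0.3 -0.6 -0.2]
27.775
```

View pics/w3.png

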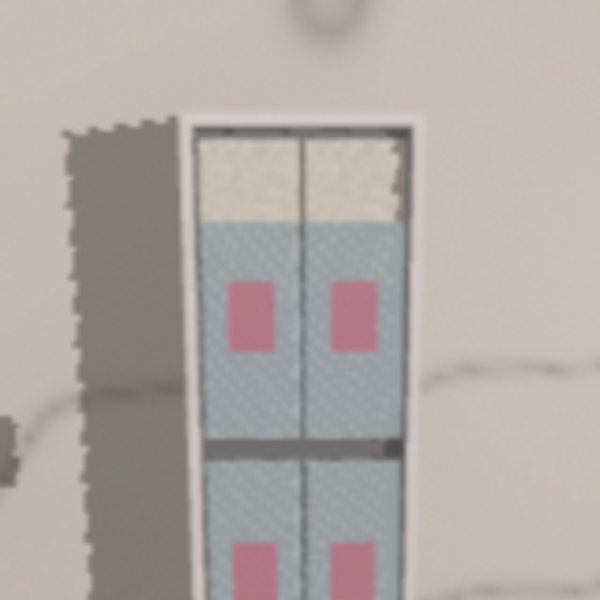

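The stack looks flush at this end: the rim corners are at (180,118) and (425,118) and no lower edge shows. Now I'll check IK for the leaning push and verify flushness from both fixed cameras in one montage.

```bash
cat >> h.py <<'E'
SP=np.array([687,-55.3]); B=.128; X=np.array([np.cos(B),np.sin(B)]); Y=np.array([-X[1],X[0]])
def lean(deg):
    t=np.deg2rad(deg); z=np.r_[X*np.sin(t),-np.cos(t)]; y=-np.r_[Y,0]
    return R.from_matrix(np.c_[np.cross(y,z),y,z]).as_quat()
def at(x,y,z): return np.r_[SP+x*X+y*Y,z]
E
python3 - <<'E'
from h import *
for th in (40,45,50,55):
    for x,z in ((-245,120),(-245,11),(-200,11),(-120,11),(-36,11)):
        q=bot.solve_ik(at(x,0,z),lean(th)); print(th,x,z,None if q is None else np.round(q,2))
a=bot.camera("scene"); b=bot.camera("side")
m=np.hstack([cv2.resize(a[215:325,200:300],(400,440),interpolation=cv2.INTER_CUBIC),cv2.resize(b[155:255,260:360],(400,440),interpolation=cv2.INTER_CUBIC)])
cv2.imwrite("pics/m.png",m[:,:,::-1])
E
```

```text
40 -245 120 None
40 -245 11 [-0.48  0.2  -0.75 -1.52 -0.38 -2.71]
40 -200 11 [-0.37  0.23 -0.68 -1.5  -0.31 -2.82]
40 -120 11 None
40 -36 11 [-0.    0.38 -0.45 -1.08 -0.09  2.75]
45 -245 120 None
45 -245 11 [-0.73  0.28 -0.81 -1.72 -0.57 -2.28]
45 -200 11 [-0.62  0.3  -0.74 -1.76 -0.51 -2.35]
45 -120 11 [-0.45  0.34 -0.61 -1.76 -0.4  -2.51]
45 -36 11 [-0.28  0.4  -0.45 -1.65 -0.28 -2.77]
50 -245 120 [-0.44 -0.08 -0.76 -1.34 -0.44 -3.01]
50 -245 11 [-0.92  0.41 -0.87 -1.84 -0.76 -1.94]
50 -200 11 [-0.8   0.41 -0.82 -1.9  -0.71 -2.  ]
50 -120 11 [-0.62  0.42 -0.69 -1.97 -0.6  -2.13]
50 -36 11 [-0.46  0.46 -0.54 -1.98 -0.48 -2.28]
55 -245 120 [-0.71 -0.01 -0.8  -1.54 -0.66 -2.61]
55 -245 11 [-1.08  0.58 -0.93 -1.9  -0.94 -1.63]
55 -200 11 [-0.94  0.55 -0.88 -1.98 -0.9  -1.72]
55 -120 11 [-0.74  0.53 -0.77 -2.09 -0.8  -1.86]
55 -36 11 [-0.58  0.53 -0.63 -2.15 -0.68 -1.99]
```

View pics/m.png

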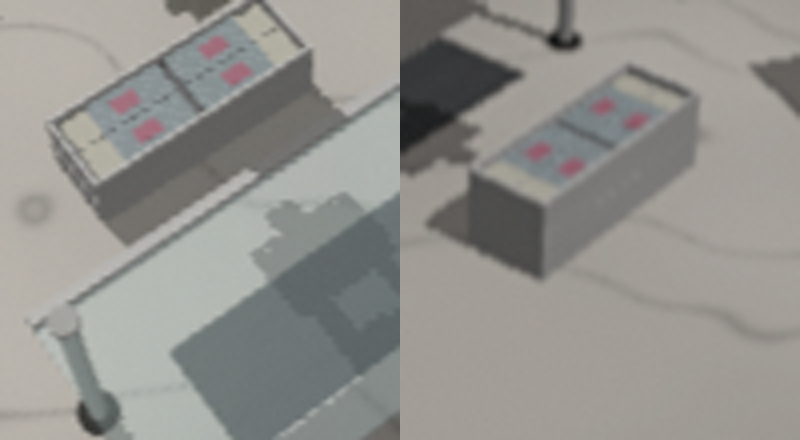

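Both views show the stack flush: clean single vertical edges, e.g. side crop (545,205)→(541,278), and no step at either end. Next I'll move to the leaning pose behind the pile, in steps with force checks.

Run:
```python
from h import *
s=bot.read_state; pr=lambda n:print(n,s()["tcp_pos"].round(1),s()["contact_force"].round(1),s()["joint_pos"].round(2),round(s()["t"],1))
bot.line_to(at(-260,0,200),150); pr("back")
o=lean(50)
bot.move_ptp(at(-245,0,125),o); bot.pause(.2); pr("lean")
bot.line_to(at(-245,0,13),80); bot.pause(.2); pr("low")
im=bot.camera("side")[:,:,::-1]; b=bot.camera("scene")[:,:,::-1]
cv2.imwrite("pics/pre.png",np.hstack([cv2.resize(b,(400,300)),cv2.resize(im,(400,300))]))
```

```text
back [430.  -88.4 200.4] [0.2 0.  0.8] [ 0.25 -0.02 -0.52  0.   -1.07 -0.12] 28.6Traceback (most recent call last):
  File "<stdin>", line 5, in <module>
plant.Unreachable: the arm cannot take that pose within its joint ranges
```

Run:
```python
from h import *
F=R.from_euler("z",np.pi)
for fl in (0,1):
  for th in (45,50,55,60):
    for x,z in ((-260,160),(-245,120),(-245,60),(-245,13),(-120,13),(-36,13)):
        o=lean(th)
        if fl: o=(R.from_quat(o)*F).as_quat()
        q=bot.solve_ik(at(x,0,z),o)
        if q is not None: print(fl,th,x,z,np.round(q,2))
```

```text
0 45 -245 60 [-0.49  0.07 -0.76 -1.45 -0.43 -2.8 ]
0 45 -245 13 [-0.72  0.27 -0.81 -1.71 -0.57 -2.3 ]
0 45 -120 13 [-0.44  0.34 -0.61 -1.75 -0.4  -2.53]
0 45 -36 13 [-0.27  0.4  -0.45 -1.63 -0.28 -2.79]
0 50 -245 120 [-0.44 -0.08 -0.76 -1.34 -0.44 -3.01]
0 50 -245 60 [-0.74  0.16 -0.81 -1.64 -0.63 -2.4 ]
0 50 -245 13 [-0.92  0.4  -0.87 -1.83 -0.75 -1.96]
0 50 -120 13 [-0.61  0.41 -0.69 -1.97 -0.6  -2.14]
0 50 -36 13 [-0.46  0.45 -0.54 -1.97 -0.48 -2.29]
0 55 -260 160 [-0.56 -0.18 -0.77 -1.34 -0.56 -2.97]
0 55 -245 120 [-0.71 -0.01 -0.8  -1.54 -0.66 -2.61]
0 55 -245 60 [-0.93  0.28 -0.87 -1.75 -0.81 -2.08]
0 55 -245 13 [-1.07  0.57 -0.93 -1.89 -0.94 -1.65]
0 55 -120 13 [-0.74  0.52 -0.77 -2.08 -0.8  -1.88]
0 55 -36 13 [-0.57  0.53 -0.63 -2.14 -0.68 -2.  ]
0 60 -260 160 [-0.82 -0.1  -0.81 -1.51 -0.78 -2.63]
0 60 -245 120 [-0.92  0.1  -0.85 -1.66 -0.85 -2.3 ]
0 60 -245 60 [-1.09  0.45 -0.93 -1.81 -0.99 -1.79]
0 60 -245 13 [-1.2   0.78 -0.97 -1.91 -1.1  -1.38]
0 60 -120 13 [-0.83  0.64 -0.82 -2.14 -0.99 -1.67]
0 60 -36 13 [-0.65  0.62 -0.69 -2.23 -0.87 -1.81]
1 45 -245 60 [-0.49  0.07 -0
[... 343 characters left out ...]
-0.61  0.41 -0.69 -1.97 -0.6   1.  ]
1 50 -36 13 [-0.46  0.45 -0.54 -1.97 -0.48  0.85]
1 55 -260 160 [-0.56 -0.18 -0.77 -1.34 -0.56  0.17]
1 55 -245 120 [-0.71 -0.01 -0.8  -1.54 -0.66  0.53]
1 55 -245 60 [-0.93  0.28 -0.87 -1.75 -0.81  1.06]
1 55 -245 13 [-1.07  0.57 -0.93 -1.89 -0.94  1.49]
1 55 -120 13 [-0.74  0.52 -0.77 -2.08 -0.8   1.27]
1 55 -36 13 [-0.57  0.53 -0.63 -2.14 -0.68  1.14]
1 60 -260 160 [-0.82 -0.1  -0.81 -1.51 -0.78  0.52]
1 60 -245 120 [-0.92  0.1  -0.85 -1.66 -0.85  0.84]
1 60 -245 60 [-1.09  0.45 -0.93 -1.81 -0.99  1.36]
1 60 -245 13 [-1.2   0.78 -0.97 -1.91 -1.1   1.77]
1 60 -120 13 [-0.83  0.64 -0.82 -2.14 -0.99  1.47]
1 60 -36 13 [-0.65  0.62 -0.69 -2.23 -0.87  1.33]
```

Run:
```python
from h import *
s=bot.read_state; pr=lambda n:print(n,s()["tcp_pos"].round(1),s()["contact_force"].round(1),s()["joint_pos"].round(2),round(s()["t"],1))
q0=s()["joint_pos"]; q1=np.array(bot.solve_ik(at(-260,0,160),lean(60)))
for f in (.2,.4,.6,.8,1):
    bot.move_joints(q0+f*(q1-q0)); pr(f)
    if s()["tcp_pos"][2]<90: break
```

```text
0.2 [363.1 -76.  146.4] [ 0.8 -1.1 -0.2] [ 0.03 -0.03 -0.58 -0.3  -1.01 -0.62] 29.2
0.4 [335.5 -44.1 120.7] [-0.3 -0.8  0.4] [-0.18 -0.05 -0.63 -0.6  -0.96 -1.12] 29.7
0.6 [348.3 -22.  118.3] [0.5 0.4 0. ] [-0.39 -0.07 -0.69 -0.9  -0.9  -1.62] 30.3
0.8 [387.5 -32.8 133.7] [ 0.3 -0.2 -0. ] [-0.6  -0.08 -0.75 -1.2  -0.84 -2.12] 30.8
1 [428.9 -88.2 159.9] [ 0.7 -0.2 -0.4] [-0.82 -0.1  -0.81 -1.5  -0.78 -2.62] 31.4
```

Run:
```python
from h import *
s=bot.read_state; pr=lambda n:print(n,s()["tcp_pos"].round(1),s()["contact_force"].round(1),round(s()["t"],1))
bot.line_to(at(-250,0,80),100,ori=lean(50)); pr("a")
bot.line_to(at(-250,0,13),60); bot.pause(.2); pr("low")
bot.line_to(at(-212,0,13),60); pr("near")
bot.line_to(at(-150,0,13),30); pr("p1")
im=bot.camera("side")[:,:,::-1]; b=bot.camera("scene")[:,:,::-1]
z=lambda a,w,h:cv2.resize(a,(w,h),interpolation=cv2.INTER_CUBIC)
cv2.imwrite("pics/pre.png",np.hstack([z(b[170:350,180:360],400,400),z(im[120:300,220:400],400,400)]))
```

```text
a [439.  -87.   80.2] [-0.6 -0.2 -0.8] 32.3
low [439.2 -87.2  13.4] [ 0.4 -0.1  0.5] 33.8
near [476.5 -82.   12.9] [-0.3 -0.5  0.5] 34.6
p1 [538.2 -74.5  13. ] [-3.2 -0.3 -0.9] 36.8
```

View pics/pre.png

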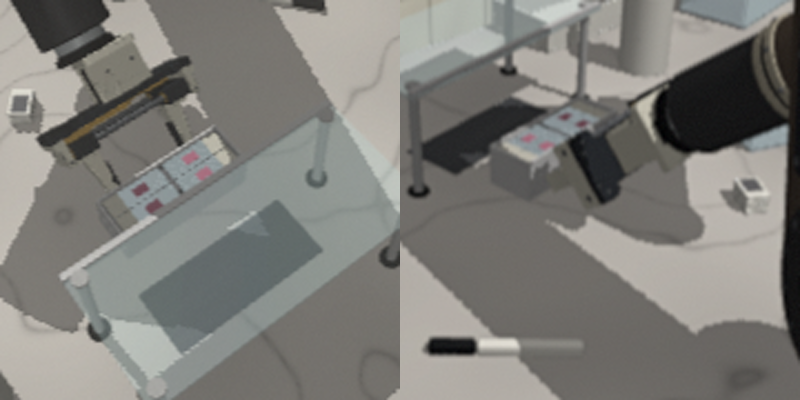

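The pile moves together, square to the fingers, with the gripper well clear of the shield (stack at left crop (170,180), right crop (545,150)). Next I'll finish the push, back out, and check numerically using the pink slide labels.

```bash
cat > pink.py <<'E'
from h import *
def pink(name,pred,z):
    """blob centres of pink labels near a predicted spot-frame centre -> spot-frame mean and axis"""
    im=cv2.cvtColor(bot.camera(name),cv2.COLOR_RGB2HSV).astype(int)
    m=(((im[...,0]>160)|(im[...,0]<4))&(im[...,1]>45)).astype(np.uint8)
    n,_,st,ce=cv2.connectedComponentsWithStats(m)
    c,V=view(name); P=back(c,V,ce,z)[:,:2]-SP; P=np.c_[P@X,P@Y]
    k=[i for i in range(1,n) if st[i,4]>=4 and np.linalg.norm(P[i]-pred)<80]
    return [(P[i].round(0).tolist(),int(st[i,4])) for i in k]
E
python3 - <<'E'
from pink import *
s=bot.read_state; pr=lambda n:print(n,s()["tcp_pos"].round(1),s()["contact_force"].round(1),round(s()["t"],1))
for n in("scene","side"): print(n,pink(n,(-114,0),40))
bot.line_to(at(-60,0,13),30); pr("p2")
bot.line_to(at(-37,0,13),20); bot.pause(.3); pr("p3"); print(s()["joint_pos"].round(2))
bot.line_to(at(-60,0,13),30); bot.line_to(at(-190,0,13),100); bot.pause(.3); pr("out")
for n in("scene","side"): print(n,pink(n,(0,0),40))
E
```

```text
scene [([-133.0, 39.0], 25), ([-106.0, 39.0], 26), ([-132.0, -32.0], 21), ([-105.0, -32.0], 23)]
side [([-95.0, -41.0], 5), ([-121.0, -41.0], 7), ([-94.0, 30.0], 12), ([-120.0, 28.0], 14)]
p2 [627.4 -62.9  13. ] [-3.5 -0.2 -0.8] 40.1
p3 [650.3 -60.   13.1] [-2.7  1.5 -1.1] 41.8
[-0.46  0.45 -0.54 -1.97 -0.48 -2.29]
out [498.7 -79.4  13. ] [-0.   1.7 -0.3] 44.4
scene []
side [([21.0, -41.0], 6), ([-8.0, -41.0], 6), ([19.0, 30.0], 5), ([-8.0, 30.0], 7)]
```

The labels moved 113.5 mm, matching the 113.4 mm push, so the stack is still flush. After correcting the side-camera bias, the centre is at about (-0.5, 0.5) mm, with no rotation. I'll raise the tool slightly, re-check and hand in.

Run:
```python
from pink import *
s=bot.read_state
bot.line_to(at(-200,0,40),60); bot.pause(.5)
print(pink("side",(0,0),40),s()["contact_force"].round(1),s()["t"])
print(bot.close_job())
```

```text
[([19.0, -42.0], 8), ([-7.0, -42.0], 12), ([20.0, 30.0], 4), ([-8.0, 30.0], 7)] [ 0.5 -0.4 -0.6] 45.7
the job is handed in; nothing more can be done
None
```

I handed the job in at about 46 s: by my measurements the stacked trays are flush, square and within a few mm of the dark plate's centre, with the arm clear; no pass/fail verdict came back.

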